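Slot the missing carton back into the packed row

ROBOT

A 6-joint arm with a two-finger parallel gripper is mounted at the origin on the work surface. World frame = base frame: x ahead of the robot, y to its left, z up, the work surface at z = 0. Lengths are in m, angles in degrees, forces in N, time in s.
With the tool pointing down it reaches from about 0.35 to 0.725 m from the base axis. Payload 6 kg.
Tool frame: the origin (TCP) lies midway between the tips of the shut fingers; the grasp point (between the pads) lies 19 mm behind it; z points along the fingers, x is the direction in which the jaws open and shut, and the axes are right-handed (so a half turn about z gives the same grasp; the last joint's range is limited). The gripper opens to 85 mm and grips with 20 to 120 N. Pads are 22 mm wide; open, the fingers measure 114 mm over their backs; the gripper's body (76 mm by 85 mm) begins 54 mm behind the grasp point. The pads swing forward as they close: fully open they stand 13 mm farther back than shut.
Start: joints at [-47.745, 2.303, 4.859, 0, -92.561, -19.12], TCP at [0.236, -0.552, 0.231] pointing down, gripper open.
Joint ranges: [-146.85, 146.85], [-73.84, 115.35], [-62.03, 85.46], [-188.31, 113.3], [-161.28, -10.13], [-171.36, 171.36]. Speed limits (degrees/s): [147.25, 147.25, 172.46, 180, 180, 180].

INTERFACE

Orientations are given as a 3x3 rotation matrix whose columns are the frame's x, y, z axes.
In Python, from bench import observe, capture, get_calibration, close_job gives the robot as it stands.
- The arm moves only by the shell command python3 -m creep 'ROWS' [FORCE]. ROWS is JSON, a list of rows, each a list of 7 numbers: the closure, from 0 (fully open) to 1 (shut), then the shift along the tool's x, y, z in mm, then the turn, a rotation vector about the tool's x, y, z in degrees. In form: [[gripper, dx, dy, dz, ax, ay, az], ...]. A call has 1 to 5 rows; each row shifts and turns the commanded pose from where the row before left it, along the tool's axes as they then stand; what a row does not reach is not made up. A row lasts 1/12 s, in which the tool goes at most 41.7 mm and 7.16 degrees, less where a joint would pass 70% of its speed; a pose out of reach is approached as far as the arm can. A call with a gripper value outside its range is refused whole. The fingers move at their own pace and stop on an object; FORCE is the grip in N (left out, the last holds). Time passes only in rows, so rows that do not move let the fingers close. It gives the time, the measured TCP pose, the force and the opening at its end, in the units of the state.
- observe(): the state, without advancing time (a new reading comes with each control period).
- capture(name): name is "scene" or "side" or "wrist"; returns the picture (420x560x3 uint8, blue, green, red); there is no depth.
- get_calibration(name): a dict with "fx", "fy", "cx", "cy" (pixels), "xyz" and "attitude" of the camera in the world; the wrist camera has in their place "hand_eye" (4x4, takes a point from camera to tool coordinates, whose origin is the TCP and whose axes are the tool frame's). Camera axes: x right, y down, z forward; pixel columns grow to the right and rows downward; lengths in m; the calibration is good to about 2 mm. A picture is of the moment at which its call begins: read the wrist's pose just before it. get_calibration takes no time and is no camera call.
- close_job(): hands the job in, once; it reports no verdict.
The state is a dict: "t": time; "joints": joint angles; "qd": joint speeds; "joint_efforts": joint torques, N m; "tcp_pos": TCP position; "orientation": TCP orientation; "ft_force": force on the tool from outside, world axes, zero at the start; "moment": the same for the moment, N m; "grip_width": finger opening in m.
Only numpy, scipy, OpenCV 4.12 (cv2) and the standard library are available. Lean on these libraries where they do the work, as an engineer would, in place of code of your own. Each camera call takes 0.05 s, during which the arm holds its last target.

TASK

In the packing room the small label cartons in the green tray stand in a row in order of height, one bar, three bars and four bars on their labels, and the two-bar carton left on the bench is missing from it. Push the neighbours apart to make room between the one-bar and the three-bar carton, then set the two-bar carton down there (do not drop it), upright and squared up with the row, and let go. All four must end standing in order in the tray, and no carton of the row may be tipped over on the way.

Things in the scene. Friction and masses are not known exactly. Their poses are not given: they have to be found in the camera images.
- carton_two: cardboard carton to insert, 50 (x) x 40 (y) x 76 mm high, 0.17 kg, two black bars on the white label on its top and its -x and +x faces. Upright on the bench, turned up to 35 degrees. Origin: centre of underside, z up. Either way round is right. Bystanders at least 110 mm off, centre to centre: a spare one-bar carton 60 mm high, a white tub 60 mm across, 75 mm high.
- carton_one: lowest carton of the row in the tray, one bar, 50 (x) x 40 (y) x 60 mm high, 0.14 kg. Origin: centre of underside, z up, y along the row. At the left or the right end of the row; carton_three is next to it, carton_four at the other end. At the start the gaps between them are 27 to 37 mm, and 15 to 19 mm is left from each end carton to the tray's end wall.
- carton_three: middle carton of the row, three bars, 50 (x) x 40 (y) x 92 mm high, 0.20 kg. Origin: centre of underside, z up, y along the row. Starts within 5 mm of the centre of the fixed green tray, square with it. Tray: floor 8 mm and rim 26 mm above the bench, walls 4 mm thick, inside 76 mm across and 218 mm along the row, turned up to 17 degrees.
- carton_four: tallest carton of the row, at the end away from carton_one, four bars, 50 (x) x 40 (y) x 108 mm high, 0.24 kg. Origin: centre of underside, z up, y along the row. All row cartons are loose, start near the tray's long centre line and slide on its smooth floor (friction 0.24 to 0.36) when pushed or dragged; a pushed one pushes the next along.
There are look-alikes about, which are no part of the job. Leave any yellow look-alike of the carton_three alone. What is shaped like the carton_four but red is not meant.

How it is judged:
By the outcome, as a careful person would: the job done as asked, in the order asked, and still so for the second after the job is handed in, with the robot touching nothing.
It also fails if it takes over 51 s, if anything falls off the work surface, if the arm or the gripper's body presses on something with over 40 N, if the wrist force passes 120 N, or if a joint passes its speed limit or range.

## Working session

There is one attempt and no reset: what is moved stays moved. The work goes in short steps, Python scripts to look and compute and a shell command to move; the robot and the scene stay as the last step left them, time stands still between calls to the robot, and variables do not carry over. Pictures are saved under pics/ and viewed, and the job is handed in when it is done.

```bash
mkdir -p pics; ls; python3 - <<'E'
from bench import *
import cv2
for n in ["scene","side","wrist"]:
    print(n,get_calibration(n))
    cv2.imwrite(f"pics/{n}0.png",capture(n))
print(observe())
E
```

```text
pics
scene {'fx': 380.4428311374948, 'fy': 380.4428311374948, 'cx': 278.49223316402544, 'cy': 208.86684320000862, 'xyz': array([0.81141131, 0.24689996, 0.63100373]), 'attitude': array([[-0.52738928,  0.72301755, -0.44621314],
       [ 0.8495776 ,  0.44330147, -0.2858351 ],
       [-0.00885685, -0.52983906, -0.84805196]])}
side {'fx': 436.20661804721675, 'fy': 436.20661804721675, 'cx': 281.1562451534874, 'cy': 204.09086939920016, 'xyz': array([0.38836676, 0.49591546, 0.61174926]), 'attitude': array([[-0.9540396 , -0.22990155,  0.19223349],
       [-0.29945827,  0.75605553, -0.58198348],
       [-0.01154029, -0.6128012 , -0.79015284]])}
wrist {'fx': 296.29120165223947, 'fy': 296.29120165223947, 'cx': 279.0975941301777, 'cy': 205.92105275282506, 'hand_eye': array([[ 9.99999930e-01,  3.74250922e-04,  1.76099475e-05,
         4.16205083e-05],
       [-3.60432818e-04,  9.48118714e-01,  3.17916300e-01,
        -8.18282295e-02],
       [ 1.02284148e-04, -3.17916284e-01,  9.48118783e-01,
        -1.43000550e-01],
       [ 0.00000000e+00,  0.00000000e+00,  0.00000000e+00,
         1.00000000e+00]])}
{'t': 0.15, 'joints': array([-4.77435392e+01,  2.32980246e+00,  4.81504152e+00, -1.49302903e-02,
       -9.25602058e+01, -1.91228445e+01]), 'qd': array([-0.01574269, -0.08951343,  0.17871767,  0.00399039, -0.06015332,
        0.03609161]), 'joint_efforts': array([-1.88737824e-03, -3.68616450e+01,  3.47688639e+01,  6.93617195e+00,
       -4.49210376e-03, -4.26935219e-05]), 'tcp_pos': array([ 0.23569727, -0.55150432,  0.2305284 ]), 'orientation': array([[-3.92886815e-01,  9.19586580e-01, -6.87170213e-04],
       [ 9.19585887e-01,  3.92887374e-01,  1.14346948e-03],
       [ 1.32149969e-03, -1.82657948e-04, -9.99999110e-01]]), 'ft_force': array([0.58413292, 0.45975433, 0.27304304]), 'moment': array([ 0.00910368,  0.00402414, -0.00170601]), 'grip_width': 0.08511205141038482}
```

View pics/scene0.png

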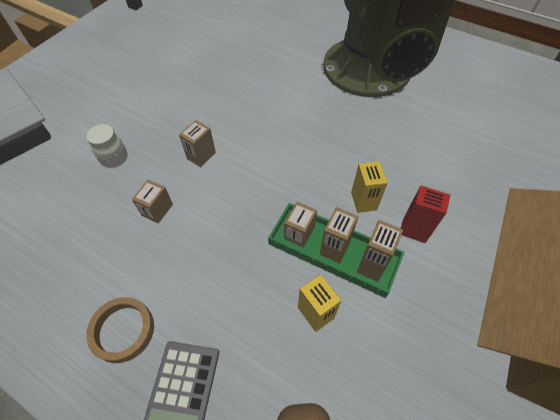

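View pics/side0.png

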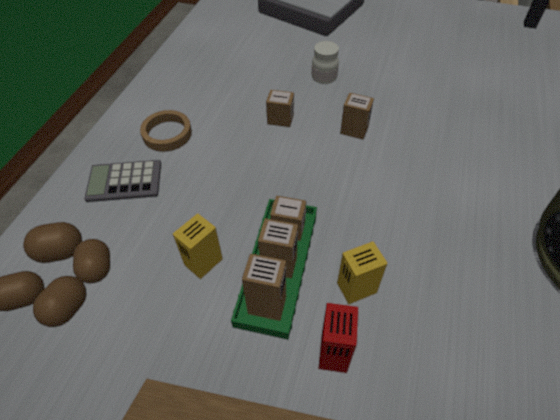

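View pics/wrist0.png

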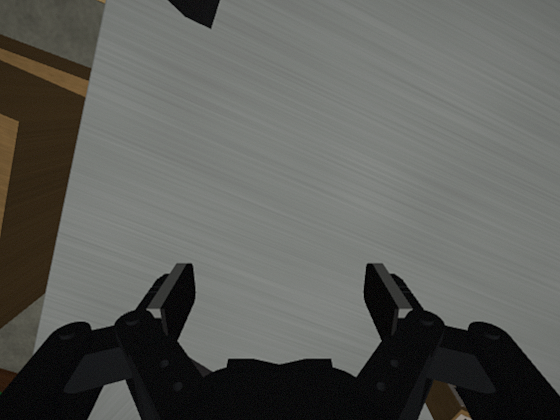

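Candidate cartons on the bench in the scene picture are at (197,142) and (152,200). The first looks taller with two bars, the second has one bar. I'll confirm with enlarged crops.

```bash
python3 - <<'E'
import cv2,numpy as np
s=cv2.imread("pics/scene0.png"); d=cv2.imread("pics/side0.png")
f=lambda im,x,y,w,h:cv2.resize(im[y:y+h,x:x+w],(390,290),interpolation=cv2.INTER_CUBIC)
out=np.vstack([np.hstack([f(s,120,100,120,90*1+20),f(s,260,190,150,111)]),np.hstack([f(d,255,75,130,97),f(d,220,180,200,149)])])
cv2.imwrite("pics/crops.png",out)
E
```

```text
(no output)
```

View pics/crops.png

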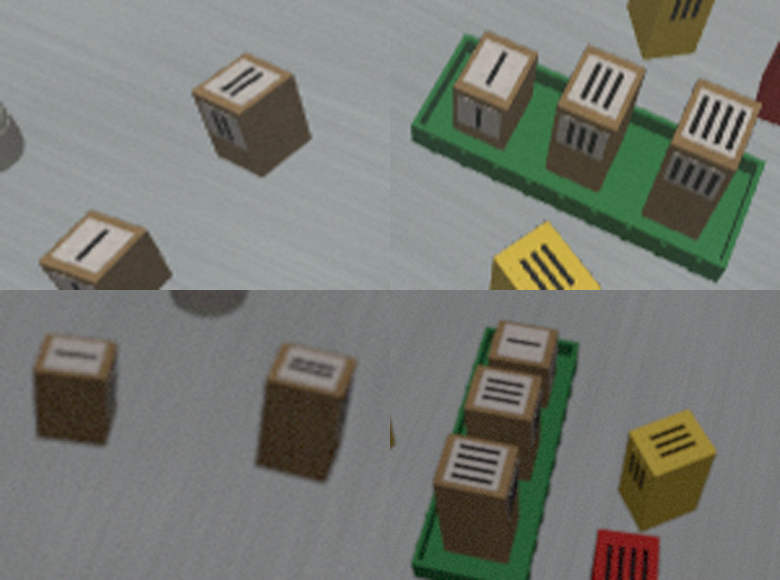

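The two-bar carton is the one at scene (197,142); the other, at (152,200), has one bar and is the spare. Next I measure the positions from the top labels and the tray from its green rim.

```bash
cat > h.py <<'E'
import cv2,numpy as np
from bench import *
def ray(c,uv,z,K=None):
    """uv Nx2 -> world points on plane z; c dict with xyz, attitude"""
    uv=np.atleast_2d(np.float64(uv))
    d=np.c_[(uv[:,0]-c['cx'])/c['fx'],(uv[:,1]-c['cy'])/c['fy'],np.ones(len(uv))]@np.asarray(c['attitude']).T
    o=np.asarray(c['xyz']); return o+d*((z-o[2])/d[:,2])[:,None]
def cal(n):
    c=dict(get_calibration(n))
    if n=='wrist':
        s=observe(); H=c['hand_eye']; R=np.asarray(s['orientation'])
        c['attitude']=R@H[:3,:3]; c['xyz']=np.asarray(s['tcp_pos'])+R@H[:3,3]
    return c
def label(im,c,seed,z,r=22,dbg=None):
    """top label near seed: closed bright neutral blob -> plane rect"""
    hsv=cv2.cvtColor(im,cv2.COLOR_BGR2HSV)
    x,y=seed; roi=np.zeros(im.shape[:2],np.uint8); cv2.circle(roi,seed,r,255,-1)
    b=hsv[...,2].astype(int); v=np.percentile(b[max(0,y-5):y+6,max(0,x-5):x+6],90)
    m=((hsv[...,1]<45)&(b>v*0.80)).astype(np.uint8)*255&roi
    m=cv2.morphologyEx(m,cv2.MORPH_CLOSE,np.ones((5,5)))
    n,l,st,ce=cv2.connectedComponentsWithStats(m)
    best=min(range(1,n),key=lambda i:np.hypot(*(ce[i]-seed))-0.02*st[i,4])
    cs,_=cv2.findContours((l==best).astype(np.uint8),0,2); k=max(cs,key=cv2.contourArea)
    P=ray(c,k[:,0,:],z)[:,:2]*1000
    (cx,cy),(w,h),a=cv2.minAreaRect(P.astype(np.float32))
    if w<h: a-=90; w,h=h,w
    a=(a+90)%180-90
    if dbg is not None: cv2.drawContours(dbg,[k],-1,(0,0,255),1)
    return np.round([cx,cy,w,h,a,st[best,4]],1)
E
python3 - <<'E'
from h import *
S={'scene':{'two':((197,130),76),'spare':((151,187),60),'one':((300,212),68),'three':((341,222),100),'four':((385,236),116)},
'side':{'two':((359,100),76),'spare':((280,97),60),'one':((290,205),68),'three':((279,233),100),'four':((266,269),116)}}
for n in S:
    im=cv2.imread(f"pics/{n}0.png"); c=cal(n); dbg=im.copy()
    for k,(s,z) in S[n].items(): print(n,k,label(im,c,s,z/1000,dbg=dbg))
    hsv=cv2.cvtColor(im,cv2.COLOR_BGR2HSV)
    m=cv2.inRange(hsv,(50,80,20),(85,255,255)); 
    if n=='side': m[:150]=0; m[:,:200]=0
    m=cv2.morphologyEx(m,cv2.MORPH_OPEN,np.ones((2,2)))
    ys,xs=np.nonzero(m); P=ray(c,np.c_[xs,ys],.026)[:,:2]*1000
    # hull in plane of rim
    hull=cv2.convexHull(P.astype(np.float32)); print('tray',cv2.minAreaRect(hull))
    cv2.imwrite(f"pics/dbg_{n}.png",dbg[60:360,100:460] if n=='scene' else dbg[60:360,200:460])
E
```

```text
scene two [ 437.1 -182.4   98.9   87.1   36.  1001. ]
scene spare [ 587.3 -178.6   86.8   77.5   53.6 1132. ]
scene one [491.   89.   74.8  69.9 -83.4 944. ]
scene three [491.  163.7  64.6  63.5 -45.9 974. ]
scene four [ 485.8  236.4   64.3   58.3  -87.4 1032. ]
tray ((510.055419921875, 170.1805419921875), (93.4706802368164, 224.50469970703125), 4.369936943054199)
side two [ 452.7 -192.5  111.2   83.6   89.4 1046. ]
side spare [ 608.1 -177.6  117.6   86.9  -76.1  983. ]
side one [511.3  82.9  66.9  62.4  63.3 875. ]
side three [502.7 167.7  36.3  32.4   4.8 483. ]
side four [499.5 238.6  37.2  32.7   4.1 621. ]
tray ((501.6383056640625, 173.20306396484375), (85.30448150634766, 231.75088500976562), 4.392626762390137)
```

```bash
python3 - <<'E'
from h import *
im=cv2.imread("pics/scene0.png");h=cv2.cvtColor(im,cv2.COLOR_BGR2HSV)
print(h[130,180:222].tolist());print(h[212,282:320].tolist())
im=cv2.imread("pics/side0.png");h=cv2.cvtColor(im,cv2.COLOR_BGR2HSV)
print(h[99,338:380].tolist());print(h[207,268:312].tolist())
E
```

```text
[[90, 10, 154], [94, 12, 153], [99, 12, 152], [18, 40, 141], [17, 63, 145], [15, 30, 168], [18, 24, 183], [10, 21, 186], [14, 18, 184], [19, 20, 183], [15, 17, 181], [23, 16, 140], [18, 17, 77], [30, 9, 88], [16, 17, 161], [14, 17, 162], [0, 11, 97], [0, 9, 58], [15, 12, 85], [16, 18, 157], [16, 18, 181], [15, 19, 185], [15, 17, 183], [16, 15, 185], [17, 30, 163], [17, 63, 150], [16, 98, 136], [16, 94, 119], [18, 78, 85], [17, 66, 77], [16, 41, 94], [80, 10, 157], [96, 8, 153], [90, 8, 157], [83, 6, 157], [100, 10, 157], [84, 8, 156], [102, 8, 156], [98, 13, 155], [96, 8, 154], [86, 12, 154], [95, 10, 154]]
[[80, 10, 154], [67, 95, 123], [67, 124, 115], [66, 117, 94], [68, 88, 67], [68, 89, 63], [66, 117, 94], [67, 123, 118], [43, 78, 114], [17, 101, 134], [16, 68, 149], [15, 26, 179], [18, 17, 183], [13, 20, 182], [17, 20, 178], [16, 21, 185], [15, 17, 183], [16, 18, 187], [13, 19, 191], [14, 18, 158], [170, 13, 57], [90, 5, 50], [18, 16, 159], [12, 21, 186], [12, 20, 188], [15, 19, 184], [15, 19, 185], [15, 19, 187], [14, 21, 185], [11, 19, 185], [15, 23, 181], [17, 69, 148], [18, 
[... 650 characters left out ...]
6, 127], [100, 6, 126], [110, 6, 124], [45, 4, 125]]
[[69, 184, 72], [66, 157, 52], [67, 134, 61], [49, 101, 68], [25, 108, 80], [15, 111, 110], [17, 110, 107], [16, 87, 111], [11, 41, 132], [9, 18, 143], [13, 12, 149], [10, 21, 146], [16, 23, 143], [12, 18, 138], [21, 20, 128], [17, 19, 119], [7, 21, 111], [17, 21, 108], [3, 22, 103], [9, 21, 86], [15, 13, 77], [168, 18, 70], [174, 20, 64], [30, 4, 59], [11, 30, 67], [10, 21, 74], [8, 24, 85], [0, 19, 95], [9, 24, 107], [9, 14, 130], [10, 21, 146], [11, 20, 138], [14, 56, 122], [16, 97, 110], [16, 109, 112], [18, 123, 104], [15, 100, 97], [28, 69, 67], [68, 107, 62], [65, 158, 63], [66, 183, 67], [69, 165, 71], [71, 158, 76], [68, 155, 79]]
```

```bash
python3 - <<'E'
s=open('h.py').read()
s=s.replace("m=((hsv[...,1]<45)&(b>v*0.80))","rb=im[...,2].astype(int)-im[...,0]; rb=cv2.blur(rb.astype(np.float32),(3,3)); m=((hsv[...,1]<48)&(b>v*0.83)&(rb>6))")
open('h.py','w').write(s)
E
cat > m.py <<'E'
from h import *
S={'scene':{'two':((197,130),76),'spare':((151,187),60),'one':((300,212),68),'three':((341,222),100),'four':((385,236),116)},
'side':{'two':((359,100),76),'spare':((280,97),60),'one':((290,205),68),'three':((279,233),100),'four':((266,269),116)}}
for n in S:
    im=cv2.imread(f"pics/{n}0.png"); c=cal(n); dbg=im.copy()
    for k,(s,z) in S[n].items(): print(n,k,label(im,c,s,z/1000,dbg=dbg))
    cv2.imwrite(f"pics/dbg_{n}.png",cv2.resize(dbg[80:300,110:450] if n=='scene' else dbg[80:300,200:450],None,fx=2.2,fy=2.2))
E
python3 m.py
```

```text
scene two [ 451.5 -178.8   36.    31.6   -4.6  216. ]
scene spare [ 605.3 -169.8   36.6   36.3  -84.6  286. ]
scene one [507.2  96.6  36.6  31.7   4.3 331. ]
scene three [497.5 164.5  43.6  36.4   5.2 436. ]
scene four [493.3 237.7  43.2  41.7   3.  492. ]
side two [ 452.5 -180.    36.3   34.9   -5.1  221. ]
side spare [ 606.6 -169.7   37.    35.5  -83.8  196. ]
side one [508.9  97.1  36.4  32.6   4.9 381. ]
side three [502.7 167.8  36.3  32.9   5.  492. ]
side four [498.9 238.5  36.3  32.7   4.4 625. ]
```

View pics/dbg_scene.png

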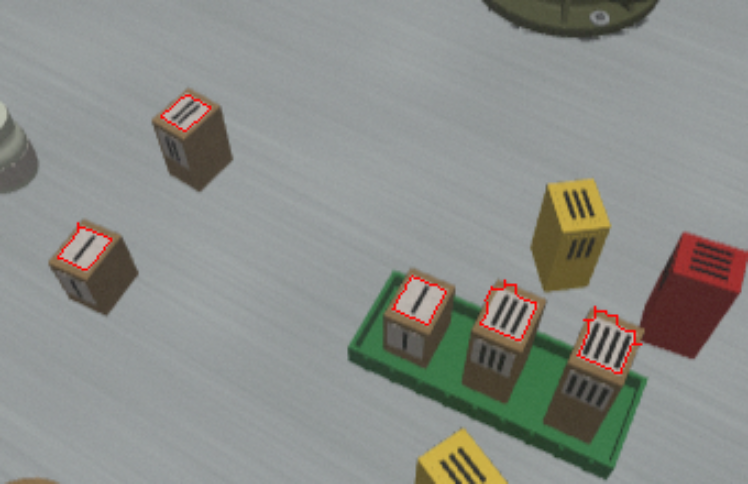

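View pics/dbg_side.png

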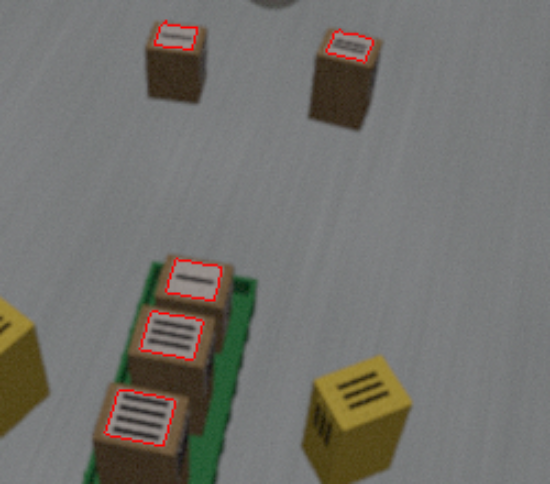

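Side view gives: one (509,97), three (503,168), four (499,238), with the row axis turned about +4.7°. I turn the tool to match the row (azimuth 184.7°) and close the fingers.

```bash
python3 -m creep '[[1,0,0,0,0,0,-7.16],[1,0,0,0,0,0,-7.16],[1,0,0,0,0,0,-7.16],[1,0,0,0,0,0,-7.16],[1,0,0,0,0,0,-7.16]]' 40; python3 -m creep '[[1,0,0,0,0,0,-7.16],[1,0,0,0,0,0,-7.16],[1,0,0,0,0,0,-7.16],[1,0,0,0,0,0,-7.16],[1,0,0,0,0,0,-7.16]]'
cat > d.py <<'E'
# usage: d.py x y z az(of tool x) mm/deg -> tool-frame shift needed (about vertical tool)
import sys
from h import *
s=observe();R=np.asarray(s['orientation']);t=np.array([float(a) for a in sys.argv[1:4]])
p=np.asarray(s['tcp_pos'])*1000
az=np.degrees(np.arctan2(R[1,0],R[0,0]))%360
print('t',round(s['t'],2),'p',p.round(1),'az',az.round(2),'tilt',np.degrees(np.arccos(-R[2,2])).round(2),'shift',(R.T@(t-p)).round(1),'F',np.round(s['ft_force'],1),'w',round(s['grip_width']*1000,1),'j',np.round(s['joints'],0))
if len(sys.argv)>4: print('turn az',round(-((float(sys.argv[4])-az+180)%360-180),2))
E
python3 d.py 506 110 230 184.7
```

```text
t: 0.57
tcp_pos: [0.2357, -0.5516, 0.2308]
orientation: [[-0.86, 0.511, -0.0], [0.511, 0.86, 0.001], [0.001, 0.0, -1.0]]
ft_force: [0.5, -0.8, -0.3]
grip_width: 0.0256
t: 0.98
tcp_pos: [0.2357, -0.5516, 0.2308]
orientation: [[-0.996, -0.089, -0.0], [-0.089, 0.996, 0.001], [0.0, 0.001, -1.0]]
ft_force: [-0.1, 0.0, 0.0]
grip_width: 0.0001
t 0.98 p [ 235.7 -551.6  230.8] az 185.09 tilt 0.05 shift [-327.9  635.     1.2] F [-0.1  0.   0. ] w 0.1 j [-48.   2.   5.  -0. -93.  53.]
turn az 0.39
```

```bash
R='x'; python3 -m creep '[[1,-18,35,0,0,0,0],[1,-18,35,0,0,0,0],[1,-18,35,0,0,0,0],[1,-18,35,0,0,0,0],[1,-18,35,0,0,0,0]]' >/dev/null; python3 -m creep '[[1,-18,35,0,0,0,0],[1,-18,35,0,0,0,0],[1,-18,35,0,0,0,0],[1,-18,35,0,0,0,0],[1,-18,35,0,0,0,0]]'>/dev/null;  python3 -m creep '[[1,-18,35,0,0,0,0],[1,-18,35,0,0,0,0],[1,-18,35,0,0,0,0],[1,-18,35,0,0,0,0],[1,-18,35,0,0,0,0]]'
python3 d.py 506 110 230 184.7
```

```text
t: 2.23
tcp_pos: [0.4617, -0.0041, 0.2314]
orientation: [[-0.997, -0.083, 0.001], [-0.083, 0.997, 0.0], [-0.001, 0.0, -1.0]]
ft_force: [1.6, -0.9, 0.1]
grip_width: -0.0002
t 2.23 p [461.7  -4.1 231.4] az 184.77 tilt 0.04 shift [-53.7 110.    1.5] F [ 1.6 -0.9  0.1] w -0.2 j [ 25. -19. -14.  -0. -95. -20.]
turn az 0.07
```

```bash
python3 -m creep '[[1,-8,41,0,0,0,0],[1,-8,41,0,0,0,0],[1,-8,41,0,0,0,0],[1,-8,41,0,0,0,0],[1,-8,41,0,0,0,0]]' >/dev/null; python3 -m creep '[[1,-8,41,0,0,0,0],[1,-2,10,0,0,0,0],[1,0,0,0,0,0,0]]'
python3 - <<'E'
from h import *
c=cal('wrist'); im=capture('wrist'); cv2.imwrite('pics/w1.png',im); np.save('w1.npy',c,allow_pickle=True); print(c['xyz'])
E
```

```text
t: 2.9
tcp_pos: [0.4895, 0.255, 0.2296]
orientation: [[-0.996, -0.086, -0.002], [-0.086, 0.996, -0.002], [0.003, -0.001, -1.0]]
ft_force: [0.6, 0.1, -0.5]
grip_width: 0.0001
[0.49689697 0.17378799 0.37268293]
```

View pics/w1.png

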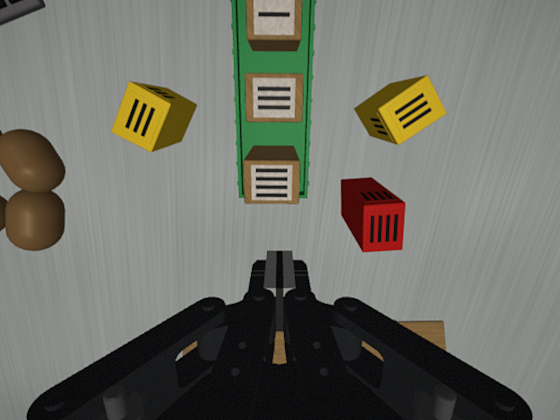

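Wrist view: one-bar top at (273,15), three at (275,98), four at (272,183), tray end wall near row 197. Next I measure the labels and the tray walls.

```bash
python3 - <<'E'
from h import *
im=cv2.imread('pics/w1.png'); c=np.load('w1.npy',allow_pickle=True).item(); dbg=im.copy()
for k,s,z in [('one',(268,20),68),('three',(275,91),100),('four',(272,175),116)]: print(k,label(im,c,s,z/1000,r=35,dbg=dbg))
hsv=cv2.cvtColor(im,cv2.COLOR_BGR2HSV); m=cv2.inRange(hsv,(50,80,20),(85,255,255)); m[205:]=0
for r in (60,65,130,135,140):
    x=np.nonzero(m[r])[0]; a=ray(c,[(x[0],r),(x[-1],r)],.026)[:,:2]*1000; print(r,x[0],x[-1],a.round(1).tolist())
x=240; col=np.nonzero(m[:,242])[0][-1]; print('end',col, ray(c,[(242,col)],.026)*1000)
cv2.imwrite('pics/w1d.png',cv2.resize(dbg[0:215,220:330],None,fx=2.7,fy=2.7))
E
```

```text
one [ 507.4   98.3   35.9   26.4    5.  1244. ]
three [ 501.5  166.2   35.7   30.9    5.  1128. ]
four [ 497.7  237.6   35.6   31.1    4.9 1109. ]
60 234 312 [[547.6, 130.8], [465.3, 123.6]]
65 234 311 [[547.4, 135.6], [465.8, 128.5]]
130 236 309 [[542.6, 202.6], [460.0, 195.5]]
135 237 309 [[541.3, 208.0], [459.3, 201.0]]
140 237 309 [[541.0, 213.7], [458.7, 206.5]]
end 197 [[532.11656054 281.42932953  26.        ]]
```

View pics/w1d.png

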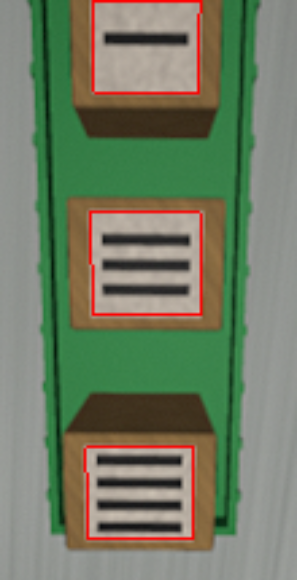

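```bash
python3 -m creep '[[1,0,-41,0,0,0,0],[1,0,-41,0,0,0,0],[1,0,-41,0,0,0,0],[1,0,0,0,0,0,0],[1,0,0,0,0,0,0]]'; python3 d.py 504.5 131.5 42 184.7
```

```text
t: 3.37
tcp_pos: [0.5003, 0.127, 0.2321]
orientation: [[-0.997, -0.078, 0.001], [-0.078, 0.997, 0.001], [-0.001, 0.001, -1.0]]
ft_force: [-0.4, 0.2, 0.0]
grip_width: -0.0003
t 3.37 p [500.3 127.  232.1] az 184.49 tilt 0.09 shift [ -4.2   4.  190.1] F [-0.4  0.2  0. ] w -0.3 j [ 37. -11.  -7.   0. -93. -32.]
turn az -0.21
```

```bash
python3 -m creep '[[1,-4,4,30,0,0,-0.3],[1,0,0,40,0,0,0],[1,0,0,30,0,0,0],[1,0,0,0,0,0,0],[1,0,0,0,0,0,0]]'; python3 d.py 504.5 131.5 42 184.7;python3 -m creep '[[1,0,0,0,0,0,0]]'>/dev/null; python3 d.py 504.5 131.5 42 184.7;
python3 - <<'E'
from h import *
cv2.imwrite('pics/sd1.png',cv2.resize(capture('side')[140:360,180:380],None,fx=2.5,fy=2.5))
E
python3 d.py 504.5 131.5 42 184.7
```

```text
t: 3.78
tcp_pos: [0.5033, 0.1337, 0.1307]
orientation: [[-0.996, -0.088, -0.002], [-0.088, 0.996, -0.002], [0.002, -0.002, -1.0]]
ft_force: [-0.0, 0.5, 1.6]
grip_width: 0.0003
t 3.78 p [503.3 133.7 130.7] az 185.05 tilt 0.17 shift [-1.2 -2.1 88.7] F [-0.   0.5  1.6] w 0.3 j [ 37.  -9. -17.   0. -83. -32.]
turn az 0.35
t 3.87 p [504.9 134.5 134. ] az 185.06 tilt 0.18 shift [ 1.  -2.9 92. ] F [ 0.8 -0.6  0.6] w -0.2 j [ 37.  -9. -16.   0. -83. -32.]
turn az 0.36
t 3.92 p [505.2 134.7 134.5] az 185.06 tilt 0.25 shift [ 1.4 -3.3 92.5] F [0.1 0.8 0.9] w -0.4 j [ 37.  -9. -16.   0. -83. -32.]
turn az 0.36
```

View pics/sd1.png

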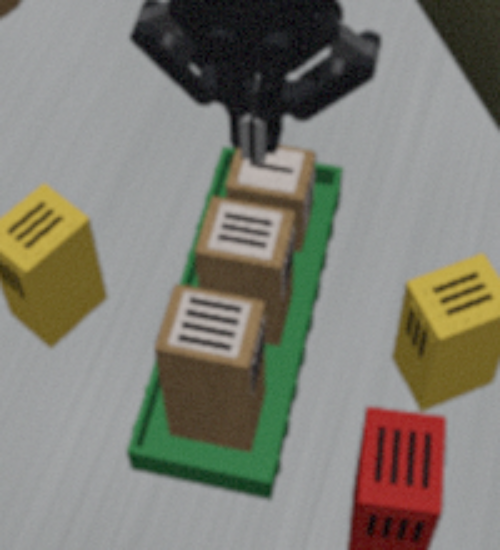

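```bash
python3 -m creep '[[1,1,-3,0,0,0,0.3],[1,0,0,25,0,0,0],[1,0,0,0,0,0,0],[1,0,0,0,0,0,0]]'; python3 d.py 504.5 131.5 42 184.7;python3 -m creep '[[1,0,0,0,0,0,0]]'>/dev/null; python3 d.py 504.5 131.5 42 184.7
```

```text
t: 4.25
tcp_pos: [0.5029, 0.1308, 0.1066]
orientation: [[-0.997, -0.082, -0.001], [-0.082, 0.997, -0.0], [0.001, -0.0, -1.0]]
ft_force: [1.0, 0.2, -0.1]
grip_width: 0.0
t 4.25 p [502.9 130.8 106.6] az 184.73 tilt 0.06 shift [-1.7  0.6 64.6] F [ 1.   0.2 -0.1] w 0.0 j [ 37.  -9. -19.  -0. -80. -32.]
turn az 0.03
t 4.33 p [503.7 131.1 107.9] az 184.73 tilt 0.09 shift [-0.7  0.3 65.9] F [ 0.1 -0.2  1. ] w 0.0 j [ 37.  -9. -19.   0. -80. -32.]
turn az 0.03
```

Centred over the gap, so I lower into it.

```bash
python3 -m creep '[[1,0,0,25,0,0,0],[1,0,0,20,0,0,0],[1,0,0,15,0,0,0],[1,0,0,5,0,0,0],[1,0,0,0,0,0,0]]'; python3 -m creep '[[1,0,0,0,0,0,0]]'>/dev/null; python3 d.py 504.5 131.5 42 184.7
python3 - <<'E'
from h import *
cv2.imwrite('pics/sd2.png',cv2.resize(np.hstack([capture('side')[160:340,200:340],capture('scene')[160:340,250:430]]),None,fx=2.4,fy=2.4))
E
```

```text
t: 4.75
tcp_pos: [0.503, 0.1309, 0.0412]
orientation: [[-0.997, -0.083, -0.001], [-0.083, 0.997, -0.001], [0.001, -0.001, -1.0]]
ft_force: [-0.3, -0.1, 1.1]
grip_width: -0.0001
t 4.83 p [504.  131.3  42.9] az 184.75 tilt 0.1 shift [-0.5  0.1  0.9] F [ 0.4 -0.2  0.4] w -0.0 j [ 37.  -7. -24.   0. -73. -32.]
turn az 0.05
```

View pics/sd2.png

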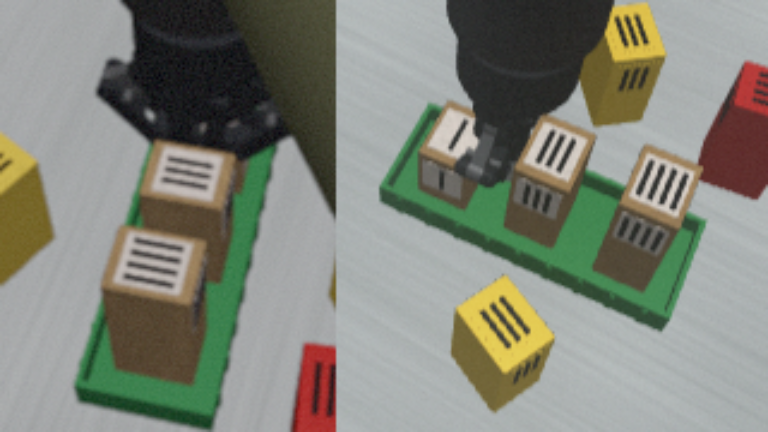

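The finger is in the gap with no contact force. I push the one-bar carton away slowly.

```bash
python3 -m creep '[[1,0,-3,0,0,0,0],[1,0,-3,0,0,0,0],[1,0,-3,0,0,0,0],[1,0,-3,0,0,0,0],[1,0,-3,0,0,0,0]]';python3 -m creep '[[1,0,0,0,0,0,0],[1,0,0,0,0,0,0]]'>/dev/null; python3 d.py 504.5 116.5 42 184.7
python3 -m creep '[[1,0,4,0,0,0,0],[1,0,4,0,0,0,0],[1,0,4,0,0,0,0],[1,0,3,0,0,0,0],[1,0,3,0,0,0,0]]';python3 -m creep '[[1,0,3,0,0,0,0],[1,0,3,0,0,0,0],[1,0,3,0,0,0,0],[1,0,3,0,0,0,0],[1,0,2,0,0,0,0]]'; python3 -m creep '[[1,0,0,0,0,0,0],[1,0,0,0,0,0,0]]'>/dev/null; python3 d.py 503.5 148 42 184.7
```

```text
t: 5.35
tcp_pos: [0.5046, 0.1159, 0.0416]
orientation: [[-0.997, -0.083, 0.0], [-0.083, 0.997, 0.0], [-0.001, 0.0, -1.0]]
ft_force: [0.5, 2.1, 0.8]
grip_width: 0.0001
t 5.52 p [504.3 115.7  41.1] az 184.71 tilt 0.03 shift [-0.3  0.8 -0.9] F [ 0.7  0.5 -0.1] w 0.4 j [ 35.  -7. -24.  -0. -73. -31.]
turn az 0.01
t: 5.93
tcp_pos: [0.5028, 0.1346, 0.0413]
orientation: [[-0.997, -0.083, -0.0], [-0.083, 0.997, -0.0], [0.0, -0.0, -1.0]]
ft_force: [-0.7, -1.3, 0.0]
grip_width: -0.0
t: 6.35
tcp_pos: [0.5018, 0.1483, 0.0413]
orientation: [[-0.997, -0.083, -0.0], [-0.083, 0.997, -0.0], [0.0, -0.0, -1.0]]
ft_force: [0.2, -1.2, 0.8]
grip_width: -0.0001
t 6.52 p [501.7 148.2  41.2] az 184.75 tilt 0.02 shift [-1.7 -0.4 -0.8] F [ 0.4 -1.3 -0.3] w -0.5 j [ 39.  -6. -23.  -0. -73. -34.]
turn az 0.05
```

```bash
python3 -m creep '[[1,0,-8,0,0,0,0],[1,0,0,0,0,0,0],[1,0,0,-30,0,0,0],[1,0,0,-40,0,0,0],[1,0,0,-40,0,0,0]]' >/dev/null; python3 -m creep '[[1,0,0,-40,0,0,0],[1,0,20,-30,0,0,0],[1,0,40,0,0,0,0],[1,0,40,0,0,0,0],[1,0,0,0,0,0,0]]'; python3 -m creep '[[1,0,0,0,0,0,0],[1,0,0,0,0,0,0]]' >/dev/null
python3 - <<'E'
from h import *
c=cal('wrist'); im=capture('wrist'); cv2.imwrite('pics/w2.png',im); np.save('w2.npy',c,allow_pickle=True); print(c['xyz'])
E
```

```text
t: 7.35
tcp_pos: [0.4934, 0.2442, 0.2207]
orientation: [[-0.996, -0.086, -0.001], [-0.086, 0.996, 0.002], [0.001, 0.002, -1.0]]
ft_force: [0.0, -1.0, -1.0]
grip_width: 0.0
[0.50097981 0.15802543 0.36409831]
```

View pics/w2.png

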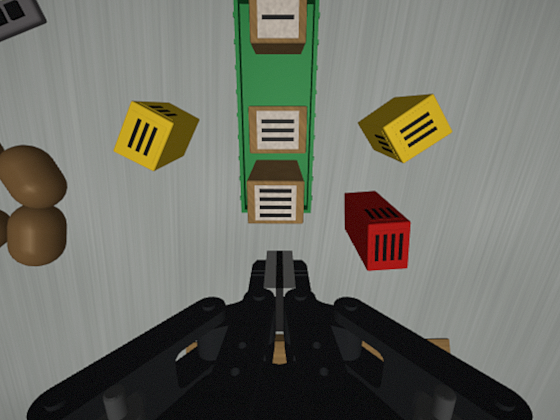

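```bash
python3 - <<'E'
from h import *
im=cv2.imread('pics/w2.png'); c=np.load('w2.npy',allow_pickle=True).item(); dbg=im.copy()
for k,s,z in [('one',(270,25),68),('three',(275,122),100),('four',(272,193),116)]: print(k,label(im,c,s,z/1000,r=35,dbg=dbg))
E
python3 d.py 452 -180 230 175
```

```text
one [ 508.1   85.9   35.9   28.     4.8 1373. ]
three [ 500.7  177.1   35.8   31.1    4.8 1231. ]
four [ 497.8  237.8   35.6   31.4    4.8 1171. ]
t 7.57 p [494.3 239.  221.3] az 184.71 tilt 0.01 shift [  76.6 -414.1   -8.6] F [-0.6 -0.2  0.8] w -0.3 j [ 47.  -6.  -4.   0. -92. -42.]
turn az 9.71
```

The gap is now about 52.7 mm, centred at about (504.5,130.7), and everything is standing. Next is the carton on the bench.

```bash
python3 -m creep '[[0,7,-40,0,0,0,0],[0,7,-40,0,0,0,0],[0,7,-40,0,0,0,0],[0,7,-40,0,0,0,0],[0,7,-40,0,0,0,0]]' >/dev/null; python3 -m creep '[[0,7,-40,0,0,0,0],[0,7,-40,0,0,0,0],[0,7,-40,0,0,0,0],[0,0,0,0,0,0,0],[0,0,0,0,0,0,0]]';  python3 -m creep '[[0,0,0,0,0,0,0]]' >/dev/null
python3 - <<'E'
from h import *
c=cal('wrist'); im=capture('wrist'); cv2.imwrite('pics/w3.png',im); np.save('w3.npy',c,allow_pickle=True); print(c['xyz'])
E
```

```text
t: 8.4
tcp_pos: [0.464, -0.0869, 0.2216]
orientation: [[-0.997, -0.077, 0.001], [-0.077, 0.997, 0.0], [-0.001, -0.0, -1.0]]
ft_force: [0.4, 0.1, -0.5]
grip_width: 0.085
[ 0.47094093 -0.16628864  0.36436995]
```

View pics/w3.png

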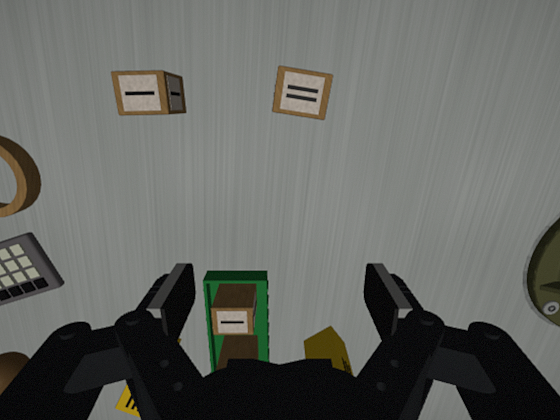

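Wrist view: the two-bar carton is at (303,93) and the one-bar spare at (140,93). I measure the two-bar one.

```bash
python3 - <<'E'
from h import *
im=cv2.imread('pics/w3.png'); c=np.load('w3.npy',allow_pickle=True).item(); dbg=im.copy()
print(label(im,c,(301,83),.076,r=35,dbg=dbg))
cv2.imwrite('pics/w3d.png',cv2.resize(dbg[50:140,250:360],None,fx=5,fy=5))
E
python3 d.py 452 -180 230 175
```

```text
[ 451.4 -179.6   35.7   31.7   -4.  1298. ]
t 8.53 p [464.6 -83.9 221.3] az 184.7 tilt 0.02 shift [ 20.5 -94.7  -8.7] F [1.1 0.5 0.4] w 85.4 j [ 14. -18. -14.  -0. -93. -10.]
turn az 9.7
```

View pics/w3d.png

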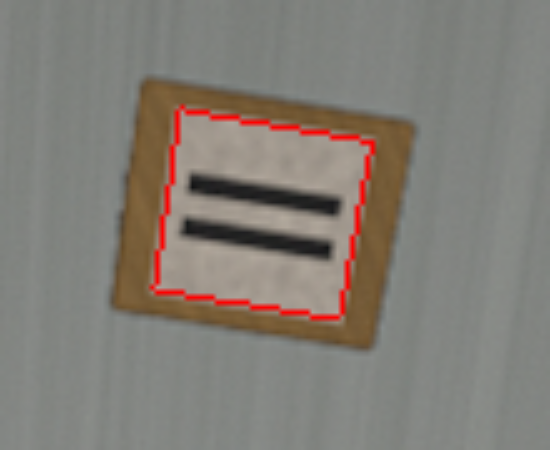

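```bash
python3 -m creep '[[0,5,-30,0,0,0,4.6],[0,5,-30,0,0,0,4.6],[0,0,-30,0,0,0,0],[0,0,0,0,0,0,0],[0,0,0,0,0,0,0]]' 40; python3 -m creep '[[0,0,0,0,0,0,0]]' >/dev/null; python3 d.py 451.7 -179.8 31 175.5
```

```text
t: 8.95
tcp_pos: [0.4551, -0.1741, 0.221]
orientation: [[-0.997, 0.078, -0.001], [0.078, 0.997, 0.0], [0.001, 0.0, -1.0]]
ft_force: [0.2, -0.4, -1.0]
grip_width: 0.0855
t 9.03 p [ 455.3 -173.2  221.1] az 175.6 tilt 0.03 shift [  3.   -6.9 190.1] F [ 0.3 -0.   0.3] w 85.3 j [  3. -15. -12.  -0. -93.  -7.]
turn az 0.1
```

```bash
python3 -m creep '[[0,3,-7,30,0,0,0.1],[0,0,0,40,0,0,0],[0,0,0,30,0,0,0],[0,0,0,0,0,0,0],[0,0,0,0,0,0,0]]'>/dev/null; python3 -m creep '[[0,0,0,0,0,0,0]]' >/dev/null; python3 d.py 451.7 -179.8 31 175.5
```

```text
t 9.53 p [ 452.8 -180.5  123.9] az 175.53 tilt 0.18 shift [ 1.4  0.7 92.9] F [ 0.1 -0.2  0.2] w 85.5 j [  2. -15. -22.   0. -83.  -7.]
turn az 0.03
```

```bash
python3 -m creep '[[0,1,0,35,0,0,0],[0,0,0,35,0,0,0],[0,0,0,15,0,0,0],[0,0,0,5,0,0,0],[0,0,0,0,0,0,0]]'>/dev/null; python3 -m creep '[[0,0,0,0,0,0,0],[0,0,0,0,0,0,0]]' >/dev/null; python3 d.py 451.7 -179.8 31 175.5
python3 - <<'E'
from h import *
cv2.imwrite('pics/g1.png',cv2.resize(np.hstack([capture('side')[40:180,280:430],capture('scene')[80:220,130:280]]),None,fx=2.5,fy=2.5))
E
```

```text
t 10.12 p [ 452.3 -180.9   34.1] az 175.47 tilt 0.24 shift [0.7 1.  3.1] F [-1.2  0.6 -0.2] w 85.4 j [  2. -12. -29.   0. -72.  -7.]
turn az -0.03
```

View pics/g1.png

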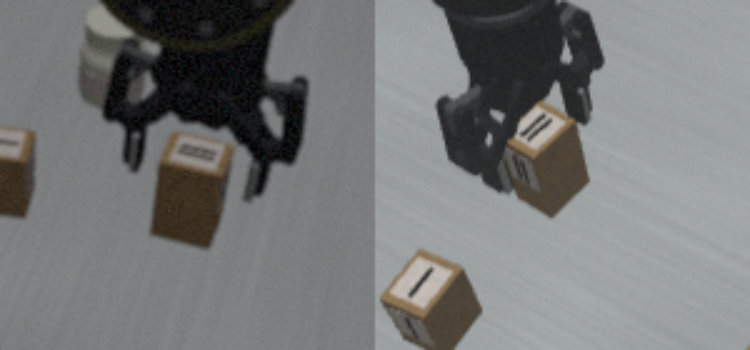

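The jaws straddle the carton. I close on it.

```bash
python3 -m creep '[[0,0,1,2,0,0,0],[1,0,0,0,0,0,0],[1,0,0,0,0,0,0],[1,0,0,0,0,0,0],[1,0,0,0,0,0,0]]' 40; python3 -m creep '[[1,0,0,0,0,0,0],[1,0,0,0,0,0,0],[1,0,0,0,0,0,0]]'; python3 d.py 451.7 -179.8 31 175.5
```

```text
t: 10.63
tcp_pos: [0.4508, -0.1798, 0.0295]
orientation: [[-0.997, 0.079, 0.0], [0.079, 0.997, -0.0], [-0.0, -0.0, -1.0]]
ft_force: [1.9, 0.1, 2.3]
grip_width: 0.0495
t: 10.88
tcp_pos: [0.4508, -0.1798, 0.0295]
orientation: [[-0.997, 0.079, 0.0], [0.079, 0.997, -0.0], [-0.0, -0.0, -1.0]]
ft_force: [0.5, 0.7, 1.9]
grip_width: 0.0493
t 10.88 p [ 450.8 -179.8   29.5] az 175.44 tilt 0.02 shift [-0.9  0.1 -1.5] F [0.5 0.7 1.9] w 49.3 j [  2. -12. -30.   0. -72.  -7.]
turn az -0.06
```

```bash
python3 -m creep '[[1,0,0,-10,0,0,0],[1,0,0,-35,0,0,0],[1,0,0,-40,0,0,0],[1,0,0,-40,0,0,0],[1,0,0,-25,0,0,0]]'; python3 -m creep '[[1,0,0,0,0,0,-4.6],[1,0,0,0,0,0,-4.7],[1,0,0,0,0,0,0]]' ; python3 d.py 504.5 130.75 180 184.7
```

```text
t: 11.3
tcp_pos: [0.451, -0.1803, 0.1842]
orientation: [[-0.997, 0.08, 0.004], [0.08, 0.997, -0.001], [-0.004, -0.001, -1.0]]
ft_force: [0.9, -1.1, -1.0]
grip_width: 0.0497
t: 11.55
tcp_pos: [0.4504, -0.1796, 0.1798]
orientation: [[-0.996, -0.085, 0.0], [-0.085, 0.996, 0.001], [-0.0, 0.001, -1.0]]
ft_force: [0.9, -0.8, -2.0]
grip_width: 0.0496
t 11.55 p [ 450.4 -179.6  179.8] az 184.9 tilt 0.04 shift [-80.4 304.6   0. ] F [ 0.9 -0.8 -2. ] w 49.6 j [  2. -16. -17.  -0. -89.   3.]
turn az 0.2
```

```bash
python3 -m creep '[[1,-10,38,0,0,0,0],[1,-10,38,0,0,0,0],[1,-10,38,0,0,0,0],[1,-10,38,0,0,0,0],[1,-10,38,0,0,0,0]]'>/dev/null; python3 -m creep '[[1,-10,38,0,0,0,0],[1,-10,38,0,0,0,0],[1,-8,28,0,0,0,0],[1,-2,10,0,0,0,0],[1,0,0,0,0,0,0]]'>/dev/null ;python3 -m creep '[[1,0,0,0,0,0,0],[1,0,0,0,0,0,0]]' >/dev/null; python3 d.py 504.5 130.75 130 184.7
```

```text
t 12.55 p [505.  129.  179.2] az 184.64 tilt 0.04 shift [ 0.3  1.8 49.2] F [-0.5 -0.5 -0.6] w 49.4 j [ 36. -10. -12.   0. -88. -32.]
turn az -0.06
```

```bash
python3 -m creep '[[1,0,2,20,0,0,0],[1,0,0,20,0,0,0],[1,0,0,0,0,0,0],[1,0,0,0,0,0,0],[1,0,0,0,0,0,0]]'>/dev/null;python3 -m creep '[[1,0,0,0,0,0,0]]' >/dev/null;  python3 d.py 504.5 130.75 115 184.7
python3 - <<'E'
from h import *
cv2.imwrite('pics/p1.png',cv2.resize(np.hstack([capture('side')[130:340,200:340],capture('scene')[130:340,250:430]]),None,fx=2.4,fy=2.4))
c=cal('wrist'); im=capture('wrist'); cv2.imwrite('pics/w4.png',im); np.save('w4.npy',c,allow_pickle=True)
E
```

```text
t 13.05 p [505.8 131.6 141.1] az 184.69 tilt 0.14 shift [ 1.4 -0.7 26.1] F [-0.4  0.6 -1.6] w 49.4 j [ 37.  -9. -16.   0. -84. -32.]
turn az -0.01
```

View pics/p1.png

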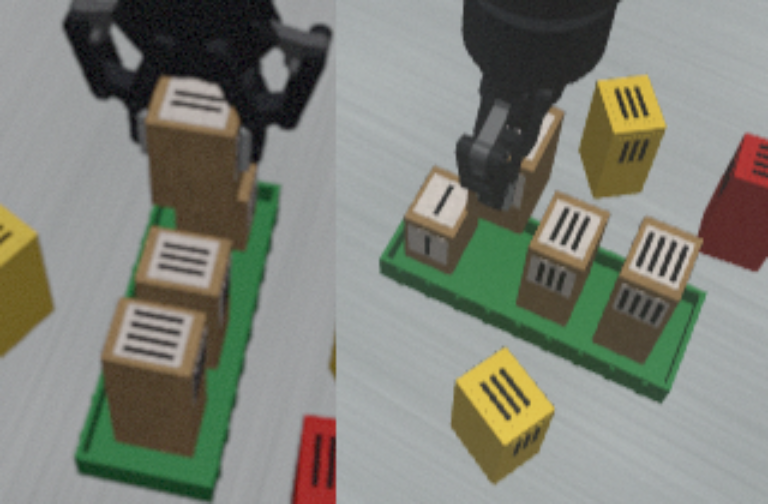

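View pics/w4.png

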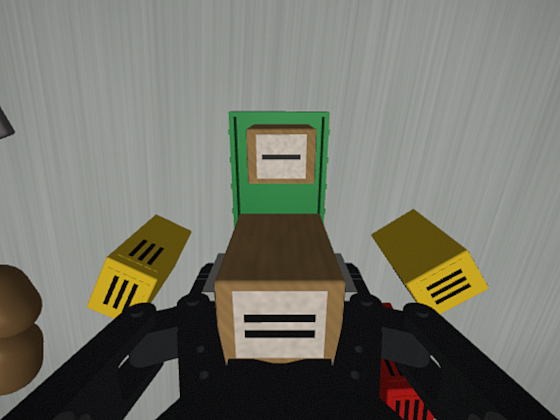

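Carton two is held square, between the one-bar carton (281,155) and the three-bar one. I check the in-hand offset and the one-bar position from this view.

```bash
python3 - <<'E'
from h import *
im=cv2.imread('pics/w4.png'); c=np.load('w4.npy',allow_pickle=True).item(); dbg=im.copy()
print('one',label(im,c,(281,148),.068,r=45))
print('two',label(im,c,(280,306),.141+.0465,r=75,dbg=dbg))
im=capture('side');c=cal('side');print('three',label(im,c,(275,239),.100))
E
python3 d.py 504.5 130.75 115 184.7
```

```text
one [ 508.2   84.5   35.9   31.9    4.6 1913. ]
two [5.053e+02 1.321e+02 3.600e+01 3.180e+01 4.800e+00 4.895e+03]
three [502.  177.7  36.7  33.    4.2 514. ]
t 13.25 p [505.3 131.9 140.1] az 184.73 tilt 0.07 shift [ 0.9 -1.1 25.1] F [-0.3  0.8 -2.3] w 49.5 j [ 37.  -9. -16.   0. -84. -32.]
turn az 0.03
```

```bash
python3 -m creep '[[1,0.5,-1,20,0,0,0],[1,0,0,25,0,0,0],[1,0,0,0,0,0,0],[1,0,0,0,0,0,0],[1,0,0,0,0,0,0]]'>/dev/null;python3 -m creep '[[1,0,0,0,0,0,0]]' >/dev/null;  python3 d.py 504.5 130.9 38 184.7
```

```text
t 13.75 p [505.5 131.2  96.3] az 184.75 tilt 0.15 shift [ 1.2 -0.2 58.3] F [-0.4  0.2 -1. ] w 49.3 j [ 37.  -8. -20.   0. -79. -32.]
turn az 0.05
```

```bash
python3 -m creep '[[1,0.5,0,15,0,0,0],[1,0,0,15,0,0,0],[1,0,0,12,0,0,0],[1,0,0,0,0,0,0],[1,0,0,0,0,0,0]]'>/dev/null;python3 -m creep '[[1,0,0,0,0,0,0],[1,0,0,0,0,0,0]]' >/dev/null;  python3 d.py 504.5 130.9 38 184.7
python3 - <<'E'
from h import *
cv2.imwrite('pics/p2.png',cv2.resize(np.hstack([capture('side')[130:340,200:340],capture('scene')[130:340,250:430]]),None,fx=2.4,fy=2.4))
E
```

```text
t 14.33 p [504.8 131.1  53.7] az 184.75 tilt 0.11 shift [ 0.4 -0.1 15.7] F [ 0.5  0.3 -0.9] w 49.6 j [ 37.  -7. -23.   0. -74. -32.]
turn az 0.05
```

View pics/p2.png

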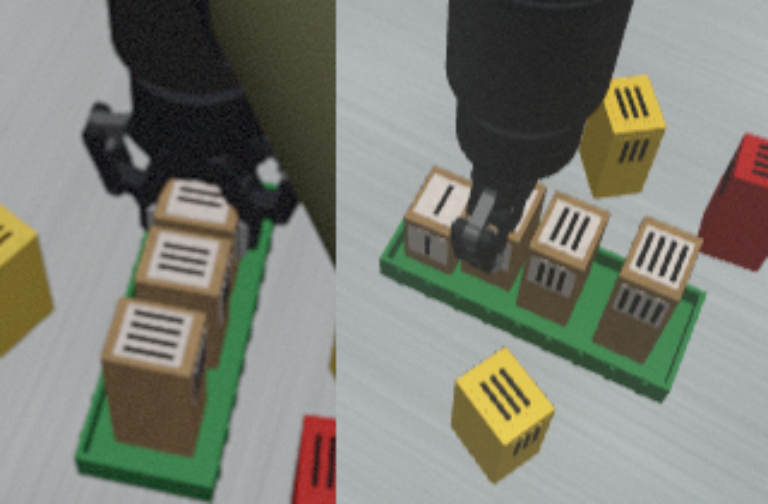

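It's between the neighbours and touching nothing. I lower the last 16 mm in small steps, watching the force.

```bash
python3 -m creep '[[1,0,0,4,0,0,0],[1,0,0,4,0,0,0],[1,0,0,3,0,0,0],[1,0,0,2,0,0,0],[1,0,0,0,0,0,0]]';python3 -m creep '[[1,0,0,0,0,0,0],[1,0,0,0,0,0,0]]' >/dev/null;  python3 d.py 504.5 130.9 38 184.7
```

```text
t: 14.85
tcp_pos: [0.5037, 0.1305, 0.0384]
orientation: [[-0.997, -0.083, -0.001], [-0.083, 0.997, -0.001], [0.001, -0.0, -1.0]]
ft_force: [-0.0, 0.2, -1.4]
grip_width: 0.0493
t 15.02 p [504.2 130.8  39.4] az 184.74 tilt 0.0 shift [-0.3  0.1  1.4] F [-0.5 -0.1 -0.9] w 49.8 j [ 37.  -6. -24.   0. -73. -32.]
turn az 0.04
```

```bash
python3 -m creep '[[1,0,0,1,0,0,0],[1,0,0,0,0,0,0],[1,0,0,0,0,0,0]]'; python3 -m creep '[[1,0,0,1,0,0,0],[1,0,0,0,0,0,0],[1,0,0,0,0,0,0]]'
```

```text
t: 15.27
tcp_pos: [0.5041, 0.1308, 0.0383]
orientation: [[-0.997, -0.083, -0.0], [-0.083, 0.997, 0.0], [-0.0, 0.0, -1.0]]
ft_force: [-0.1, 0.0, -1.3]
grip_width: 0.0493
t: 15.52
tcp_pos: [0.5043, 0.1308, 0.0376]
orientation: [[-0.997, -0.083, 0.001], [-0.083, 0.997, 0.0], [-0.001, 0.0, -1.0]]
ft_force: [-0.4, 0.0, 0.1]
grip_width: 0.0496
```

```bash
python3 -m creep '[[1,0,0,0.5,0,0,0],[1,0,0,0,0,0,0],[1,0,0,0,0,0,0]]'; python3 -m creep '[[1,0,0,0.5,0,0,0],[1,0,0,0,0,0,0],[1,0,0,0,0,0,0]]'
```

```text
t: 15.77
tcp_pos: [0.5044, 0.1309, 0.0376]
orientation: [[-0.997, -0.083, 0.001], [-0.083, 0.997, 0.0], [-0.001, 0.0, -1.0]]
ft_force: [-1.8, 0.7, 6.0]
grip_width: 0.0497
t: 16.02
tcp_pos: [0.5044, 0.1308, 0.0376]
orientation: [[-0.997, -0.083, 0.001], [-0.083, 0.997, 0.0], [-0.001, 0.0, -1.0]]
ft_force: [-3.5, -1.0, 8.6]
grip_width: 0.0496
```

Floor contact confirmed (8.6 N upward at the expected 37.6 mm). I open partway and rise.

```bash
python3 -m creep '[[0.35,0,0,0,0,0,0],[0.25,0,0,0,0,0,0],[0.25,0,0,0,0,0,0],[0.25,0,0,0,0,0,0]]';  python3 -m creep '[[0.25,0,0,-8,0,0,0],[0.25,0,0,-20,0,0,0],[0.25,0,0,-30,0,0,0],[0.25,0,0,-40,0,0,0],[0.25,0,0,-40,0,0,0]]'; python3 -m creep '[[0.25,0,0,-40,0,0,0],[0.25,0,30,0,0,0,0],[0.25,0,40,0,0,0,0],[0.25,0,40,0,0,0,0],[0.25,0,20,0,0,0,0]]';python3 -m creep '[[1,0,0,0,0,0,0],[1,0,0,0,0,0,0],[1,0,0,0,0,0,0],[1,0,0,0,0,0,0]]'
python3 - <<'E'
from h import *
c=cal('wrist'); im=capture('wrist'); cv2.imwrite('pics/w5.png',im); np.save('w5.npy',c,allow_pickle=True)
cv2.imwrite('pics/p3.png',cv2.resize(np.hstack([capture('side')[130:340,200:340],capture('scene')[130:340,250:430]]),None,fx=2.4,fy=2.4))
E
python3 d.py 504 130 200
```

```text
t: 16.35
tcp_pos: [0.504, 0.1307, 0.0358]
orientation: [[-0.997, -0.082, -0.001], [-0.082, 0.997, -0.0], [0.001, -0.0, -1.0]]
ft_force: [-0.2, -0.1, 0.0]
grip_width: 0.0635
t: 16.77
tcp_pos: [0.5036, 0.1303, 0.1758]
orientation: [[-0.997, -0.083, -0.001], [-0.083, 0.997, -0.001], [0.001, -0.001, -1.0]]
ft_force: [0.6, 0.1, 0.8]
grip_width: 0.064
t: 17.18
tcp_pos: [0.4927, 0.2634, 0.2146]
orientation: [[-0.996, -0.084, -0.0], [-0.084, 0.996, 0.001], [0.0, 0.001, -1.0]]
ft_force: [0.5, -1.2, -0.8]
grip_width: 0.0642
t: 17.52
tcp_pos: [0.4936, 0.2595, 0.2148]
orientation: [[-0.997, -0.082, 0.0], [-0.082, 0.997, 0.0], [-0.0, 0.0, -1.0]]
ft_force: [-0.3, 0.0, 0.1]
grip_width: 0.0156
t 17.67 p [493.6 259.5 214.7] az 184.67 tilt 0.03 shift [   0.2 -129.9   14.6] F [ 0.1 -0.1 -0.4] w -0.1 j [ 48.  -4.  -3.  -0. -91. -44.]
```

View pics/p3.png

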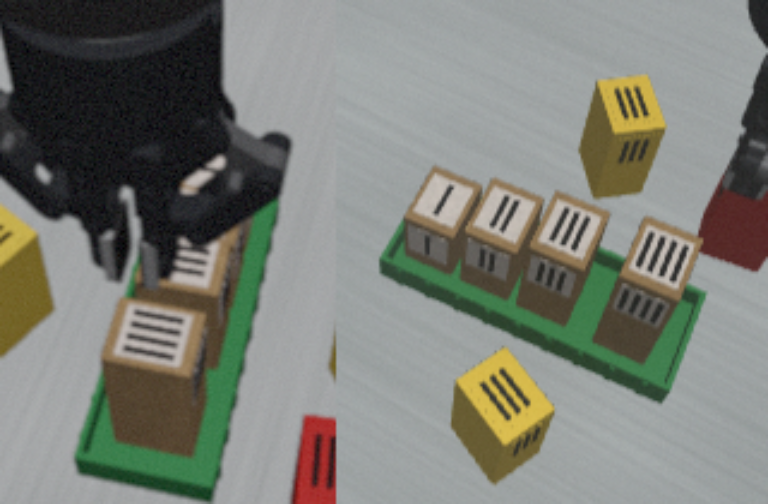

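View pics/w5.png

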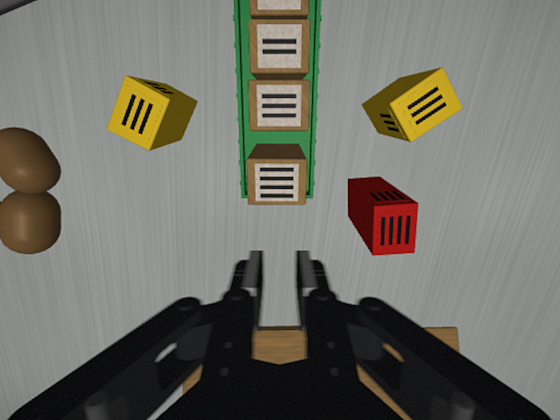

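```bash
python3 - <<'E'
from h import *
im=cv2.imread('pics/w5.png'); c=np.load('w5.npy',allow_pickle=True).item()
for k,s,z in [('two',(280,34),84),('three',(278,92),100),('four',(277,175),116)]: print(k,label(im,c,s,z/1000,r=35))
im=capture('scene'); c=cal('scene')
for k,s,z in [('one',(294,209),68),('two',(319,216),84)]: print(k,label(im,c,s,z/1000))
s=observe(); print(s['t'],s['ft_force'],np.abs(s['qd']).max())
E
```

```text
two [ 504.3  130.7   35.9   31.7    4.7 1488. ]
three [ 500.8  177.1   35.7   31.2    4.7 1207. ]
four [ 497.6  238.2   35.9   31.     4.7 1053. ]
one [508.1  84.9  35.9  31.8   4.7 327. ]
two [499.3 139.5  49.3  44.3 -83.8 458. ]
17.7167 [ 0.10394727  0.70282641 -0.02913662] 0.1700205069489114
```

All four are standing in order and square at 4.7°, with gaps of about 6 mm either side of the two-bar carton, and the arm is clear. I hand it in.

```bash
python3 -c "
from bench import *
print(close_job())"
```

```text
the job is handed in; nothing more can be done
None
```

The two-bar carton now stands between the one-bar and three-bar cartons in the tray, and I handed the job in at about 17.7 s. I pushed the one-bar and three-bar cartons about 11 mm each way with the shut fingers, which made a gap of about 53 mm. I then gripped the two-bar carton by its end faces, lowered it until the wrist force read floor contact (about 9 N), let go and moved clear.

**Final positions (mm):**

| Carton | x | y | View |
|---|---|---|---|
| One bar | 508 | 85 | scene |
| Two bars | 504 | 131 | wrist |
| Three bars | 501 | 177 | wrist |
| Four bars | 498 | 238 | wrist |

All four measured 4.7° in these views, in line with the tray. There is about 6 mm on either side of the two-bar carton, nothing tipped, and the arm was touching nothing.

**Check that disagreed:** the last scene-camera measurement of the two-bar carton gave (499, 140) at a meaningless angle. The label outline came out too large (49 x 44 mm where the others were about 36 x 32 mm), so I relied on the wrist view and the pictures. The first scene-camera readings of the three-bar and four-bar cartons had ragged outlines too, and I did not use them.

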